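# Check a thickness gauge with its tapered setting blade

## Robot

A 6-joint arm with a two-finger parallel gripper is mounted at the origin on a cart in front of the work surface, level with it; the furniture and walls round the work are solid. World frame = base frame: x ahead of the robot, y to its left, z up, the work surface at z = 0. Lengths are in m, angles in rad, forces in N, time in s.
With the tool pointing down it reaches from about 0.3 to 0.875 m from the base axis. Payload 6.4 kg.
Tool frame: the origin (TCP) lies midway between the tips of the shut fingers; the grasp point (between the pads) lies 19 mm behind it (ctrl.hold_point_z is the distance from the TCP to the grasp point, in m); z points along the fingers, y is the line along which they close (so a half turn about z gives the same grasp; the last joint's range is limited). The gripper opens to 85 mm and grips with 20 to 120 N. Pads are 22 mm wide; open, the fingers measure 114 mm over their backs; the gripper's body (76 mm by 85 mm) begins 54 mm behind the grasp point. The pads swing forward as they close: fully open they stand 13 mm farther back than shut.
Start: joints at [-1.4, 0.181, 1.607, -0, 1.354, -0.206], TCP at [0.212, -0.535, 0.192] pointing down, gripper open.
Joint ranges: [-2.99, 2.99], [-0.89, 2.07], [0.3, 2.58], [-1.14, 4.28], [0, 2.63], [-3.12, 3.12]. Speed limits (rad/s): [2.57, 2.57, 3.01, 3.14, 3.14, 3.14].

## Interface

Orientations are given as a unit quaternion [w, x, y, z].
In Python, from bench import ctrl gives the robot as it stands.
- The arm moves only by the tool carry_out, never from a script. Its argument "plan" is text: rows parted by semicolons, each of 6 numbers parted by spaces: the shift along the tool's x, y, z as a fraction of full scale, then the turn, a rotation vector about the tool's x, y, z as a fraction of full scale. A call has exactly 8 rows; each row shifts and turns the commanded pose from where the row before left it, along the tool's axes as they then stand; what a row does not reach is not made up. Full scale, the value 1, is 40 mm for a shift and 0.1 rad for a turn. A row lasts 1/12 s, in which the tool goes at most 41.7 mm and 7.16 degrees, less where a joint would pass 70% of its speed; a pose out of reach is approached as far as the arm can. A call with a number of a shift or a turn outside -1 to 1 is refused whole. A call with a gripper value outside its range is refused whole. "claw" is the gripper's target within -1 to 1 (shut at 1, half-way at 0, fully open at -1), set as the call begins (left out, the last holds). The fingers move at their own pace and stop on an object; the grip force is fixed at half the most. Time passes only in rows, so rows that do not move let the fingers close, or fill a call up. It gives the time, the measured TCP pose, the force, the opening and the grip force at its end, in the units of the state.
- ctrl.get_obs(): the state, without advancing time (a new reading comes with each control period).
- ctrl.camera(name): name is "scene" or "top"; returns a dict with "pixels" (400x640x3 uint8, red, green, blue), "mtx" (3x3 intrinsics, pixels), "R" (3x3) and "t" (3): a world point X has camera coordinates R X + t. Camera axes: x right, y down, z forward; pixel columns grow to the right and rows downward; lengths in m; the calibration is good to about 2 mm. A picture is of the moment at which its call begins. There is no depth.
- ctrl.hand_in(): hands the job in; it is judged then, once.
The state is a dict: "time_s": time; "q": joint angles; "dq": joint speeds; "joint_efforts": joint torques, N m; "eef_pos": TCP position; "eef_rot": TCP orientation; "wrist_force": force on the tool from outside, world axes, zero at the start; "torque": the same for the moment, N m; "opening": opening from 0.0 (shut) to 1.0 (fully open); "grasp_force": force on a finger pad.
Only numpy, scipy, OpenCV 4.12 (cv2) and the standard library are available. Lean on these libraries where they do the work, as an engineer would, in place of code of your own. Each camera call takes 0.05 s, during which the arm holds its last target. There are 200 camera calls.

## Task

Set up the thickness gauge: on the grey readout box press the round key, then the square key, then the long bar key, one at a time, each fully down and let up again. Then pick up the tapered steel blade by its wooden handle and slide it, thin end first, flat and straight between the gauge's steel plates until it drags snugly and has lifted the sprung upper plate by about 2 mm, without forcing the plate up to its stop. Finish while still holding the blade still at that depth; leave the tin, wood wedge and thread spool alone.

Things in the scene. Friction and masses are not known exactly. Their poses are not given: they have to be found in the camera images.
- key_round_top (a point): middle of the top of the round key, white plastic, 30 mm across; stands 12 mm above the 26 mm high grey readout box; x, y axes are those of the readout box
- key_square_top (a point): middle of the top of the small square key, white plastic, 17 x 17 mm; stands 12 mm above the 26 mm high grey readout box; x, y axes are those of the readout box
- key_bar_top (a point): middle of the top of the long bar key, white plastic, 10 mm (its x) x 36 mm (its y); stands 12 mm above the 26 mm high grey readout box; x, y axes are those of the readout box. The three keys stand in a row along the box's y, 56 mm apart, in any order
- key_round (a joint): how far the round key is pressed (m): 0 = up, 0.005 = fully down; springs back by itself; about 4.2 N fully down; it counts as pressed from 0.0035
- key_square (a joint): how far the square key is pressed (m): 0 = up, 0.005 = fully down; springs back by itself; about 4.2 N fully down; it counts as pressed from 0.0035
- key_bar (a joint): how far the bar key is pressed (m): 0 = up, 0.005 = fully down; springs back by itself; about 4.2 N fully down; it counts as pressed from 0.0035
- readout: grey readout box fixed to the bench, 96 (x) x 184 (y) x 26 mm high, with a dark display along its far side; origin on the bench 10 mm nearer the robot than the middle of the box; the key row runs along its y axis at x = -0.010
- blade: the loose tapered blade with its handle, 0.12 kg; origin on its underside below the middle of the handle; x points from the handle to the thin tip, z up. Bare steel, 20 mm wide, 85 mm long in front of the handle, flat underside flush with the handle's underside; 2.5 mm thick at the tip, growing 0.8 mm for each 10 mm towards the handle (9.3 mm at the root)
- blade_grip (a point): middle of the blade's dark wooden handle (56 long along x, 16 wide, 28 mm high), 14 mm above its underside; same axes as the blade; the place to grip, across the 16 mm width
- blade_tip (a point): the blade's thin tip, on the underside, 113 mm from the handle's middle along x
- gauge_base: thickness gauge fixed to the bench: grey base plate 175 (x, from -57 to +118 mm) x 94 x 16 mm with a pedestal that carries the lower steel plate, and a 22 mm thick round steel column, 166 mm high, at its back (x = +85 mm); origin on the bench; the gap between the plates opens towards -x (the robot's side)
- gap_mouth (a point): middle of the front edge of the lower steel plate, on its top face, 40 mm above the bench; x points into the gap, y across, z up. Both plates are 46 mm wide and 70 mm deep; their front edges are bevelled to lead the blade in, the bevels standing about 8 mm in front of this point
- plate_edge (a point): middle of the front lower edge of the upper plate, straight above gap_mouth; its height above gap_mouth is the gap
- tin: bystander: round tin, 67 mm across, 22 mm high; origin on its underside
- wood_wedge: bystander: small wooden wedge 16 x 46 x 10 mm; origin on its underside
- thread_spool: bystander: upright spool of thread, 29 mm across, 40 mm high; origin on its underside
- plate (a joint): lift of the upper plate above its resting height (m), 0 to 0.006 (stop). The blade has to press it up: about 2.5 N at 0 and 2 N more for each mm, and the blade drags the harder: pushing it on takes some 3 to 6 N at 1.5 to 2 mm of lift. It is the sprung upper steel plate, 46 mm wide, 70 mm deep, 8 mm thick, its top at most 62 mm above the bench, on a short spindle under the gauge's grey arm; its height is set differently each time: 4 to 6 mm of gap at rest
Not all that is in view belongs to the job. Leave any pink look-alike of the blade alone.

How it is judged:
On the way, in this order (a step that is already met when the one before it is completed fails the run):
1. the round key alone is pressed down (value of joint key_round above 0.0035 m and value of joint each of key_square, key_bar below 0.0015 m), for 0.1 s.
2. the square key alone is pressed down (value of joint key_square above 0.0035 m and value of joint each of key_round, key_bar below 0.0015 m), for 0.1 s.
3. the bar key alone is pressed down (value of joint key_bar above 0.0035 m and value of joint each of key_round, key_square below 0.0015 m), for 0.1 s.
4. the blade is held in the fingers, clear of the bench, all keys up (height (world z) of blade_grip above 0.04 m and contact force between the fingers and blade above 1 N and value of joint each of key_round, key_square, key_bar below 0.0015 m), for 0.2 s.
At the end, for the whole second after the job is handed in: the blade is held still in the fingers, handle clear of the bench, flat (within 0.12 rad) and straight (within 0.15 rad, 10 mm sideways) between the plates, its tip at least 15 mm past the lower plate's front edge, with the upper plate resting on it and lifted by 0.6 to 3.2 mm; all keys up (value of joint plate between 0.0006 and 0.0032 m and contact force between blade and plate above 1 N and contact force between the fingers and blade above 2 N and height (world z) of blade_grip above 0.045 m and x of blade_tip in the frame of gap_mouth above 0.015 m and y of blade_tip in the frame of gap_mouth between -0.01 and 0.01 m and z of blade_tip in the frame of gap_mouth between -0.003 and 0.005 m and angle between the x axis of blade_grip and the x axis of gap_mouth, either way round below 0.15 rad and angle between blade_grip's own z axis and vertical below 0.12 rad and linear speed of blade below 0.01 m/s and value of joint each of key_round, key_square, key_bar below 0.0015 m); the arm keeps its last pose, push and grip.
It fails at once if the upper plate is forced up to its stop (value of joint plate above 0.0052 m).
It fails at once if the tin is disturbed (moved over 15 mm) (distance of tin from where it was at the start of the episode above 0.015 m).
It fails at once if the wood wedge is disturbed (moved over 15 mm) (distance of wood_wedge from where it was at the start of the episode above 0.015 m).
It fails at once if the thread spool is disturbed (moved over 15 mm) (distance of thread_spool from where it was at the start of the episode above 0.015 m).
It also fails if it takes over 64 s, if anything falls off the work surface, if the arm or the gripper's body presses on something with over 40 N, if the wrist force passes 120 N, or if a joint passes its speed limit or range.

## Working session

There is one attempt and no reset: what is moved stays moved. The work goes in short steps, Python scripts to look and compute and a tool call to move; the robot and the scene stay as the last step left them, time stands still between calls to the robot, and variables do not carry over. Pictures are saved under pics/ and viewed, at most 10 in all, crops included, and the job is handed in when it is done.

Besides the shell and the picture viewer there is one more tool, called after "Emit:" by a JSON object that holds its "api" and its "payload". carry_out: Moves the arm, as the interface text tells. Shift numbers are shares of 40 mm and turn numbers shares of 0.1 rad, none past 1 either way. Its arguments: {"type":"object","properties":{"plan":{"type":"string"},"claw":{"type":"number"}},"required":["plan"]}

```bash
mkdir -p pics; ls; cat > h.py <<'E'
import numpy as np, cv2
from bench import ctrl
from scipy.spatial.transform import Rotation as Ro
def ray(c,u,v):
    R=np.array(c["R"]);t=np.array(c["t"]);o=-R.T@t
    d=R.T@np.linalg.inv(np.array(c["mtx"]))@np.array([u,v,1.0]);return o,d/np.linalg.norm(d)
def onz(c,u,v,z):
    o,d=ray(c,u,v);return o+d*(z-o[2])/d[2]
def proj(c,X):
    p=np.array(c["mtx"])@(np.array(c["R"])@np.array(X)+np.array(c["t"]));return p[:2]/p[2]
def snap(n,f=None):
    c=ctrl.camera(n)
    if f: cv2.imwrite("pics/"+f,cv2.cvtColor(np.array(c["pixels"]),cv2.COLOR_RGB2BGR))
    return c
def tri(a,ua,b,ub):
    o1,d1=ray(a,*ua);o2,d2=ray(b,*ub)
    s=np.linalg.lstsq(np.stack([d1,-d2],1),o2-o1,rcond=None)[0]
    p,q=o1+s[0]*d1,o2+s[1]*d2;return (p+q)/2,np.linalg.norm(p-q)
E
python3 - <<'E'
from h import *
import pickle
for n in("scene","top"):
    c=snap(n,n+"0.png");pickle.dump({k:np.array(v) for k,v in c.items() if k in("pixels","mtx","R","t")},open(n+".pkl","wb"))
    print(n,-np.array(c["R"]).T@c["t"],np.array(c["R"]).round(3).tolist(),np.array(c["mtx"])[0,0])
o=ctrl.get_obs();print({k:np.round(v,4).tolist() for k,v in o.items()},ctrl.hold_point_z)
E
```

```text
pics
scene [-0.53492706 -1.72202429  1.09671736] [[0.808, -0.589, -0.004], [-0.283, -0.382, -0.88], [0.516, 0.712, -0.476]] 477.0226438718571
top [ 0.53678746 -0.15038278  1.87575397] [[0.024, -1.0, 0.012], [-0.999, -0.024, -0.047], [0.048, -0.01, -0.999]] 488.1151394238912
{'time_s': 0.1, 'q': [-1.4003, 0.1815, 1.6079, -0.0, 1.3538, -0.2063], 'dq': [0.0013, -0.0018, -0.0019, -0.0005, -0.0004, -0.0015], 'joint_efforts': [0.0, -44.5877, -35.2241, -0.0003, 0.0041, -0.0], 'eef_pos': [0.2115, -0.5341, 0.1911], 'eef_rot': [-0.0008, 0.9823, 0.1873, 0.0], 'wrist_force': [0.3907, 1.0354, -0.5159], 'torque': [-0.036, 0.0251, 0.0191], 'grasp_force': 0.0, 'opening': 0.998} 0.0187
```

View pics/scene0.png

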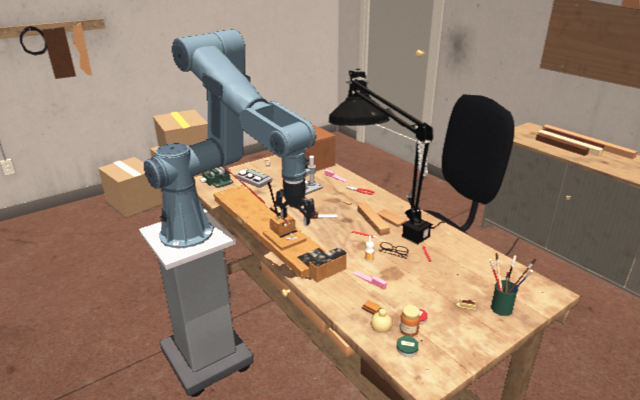

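View pics/top0.png

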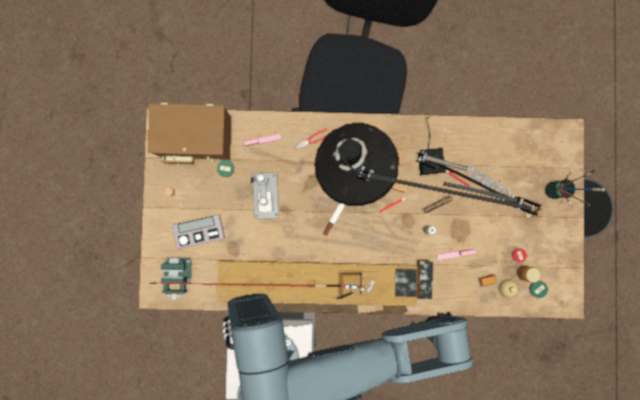

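The top view shows the readout box near (199,232), the gauge near (265,195) and the blade near (334,219), with its brown handle at the lower left. I'll enlarge that region.

```bash
python3 - <<'E'
import cv2
a=cv2.imread("pics/top0.png")[165:255,160:360]; a=cv2.resize(a,None,fx=4,fy=4,interpolation=cv2.INTER_CUBIC)
cv2.imwrite("pics/topc.png",a)
b=cv2.imread("pics/scene0.png")[145:235,190:390]; b=cv2.resize(b,None,fx=4,fy=4,interpolation=cv2.INTER_CUBIC)
cv2.imwrite("pics/scenec.png",b)
E
```

```text
(no output)
```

View pics/topc.png

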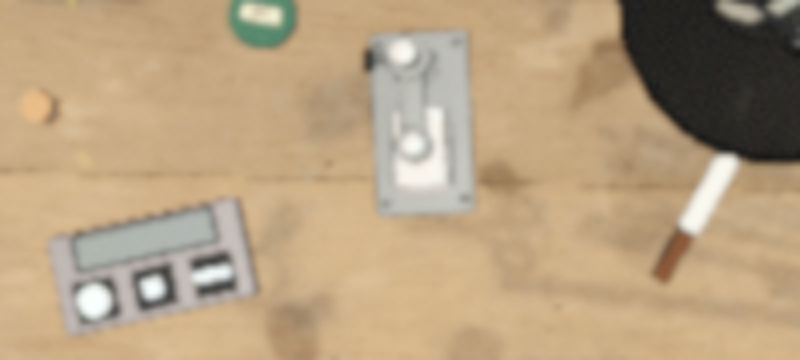

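View pics/scenec.png

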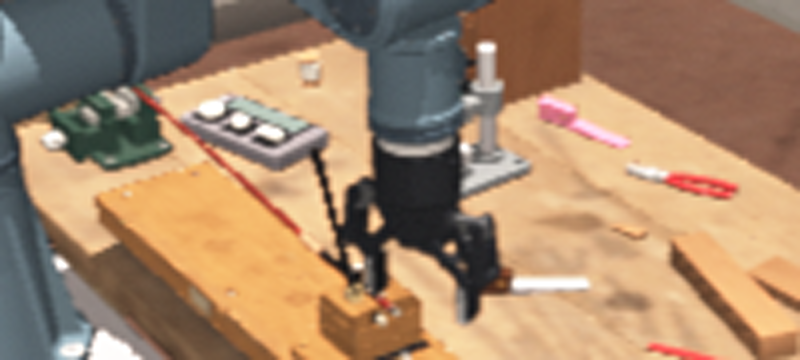

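The crop shows the round, square and bar keys at (95,300), (154,287) and (211,273). The gauge base corners are (372,33), (467,30), (476,210) and (380,214), with the column at the back. The blade handle is at (672,256) and the steel runs to (733,158), beside the lamp shade. Next I'll measure these.

```bash
cat > m.py <<'E'
from h import *
import pickle
T=pickle.load(open("top.pkl","rb"));S=pickle.load(open("scene.pkl","rb"))
def blobs(c,fn,x0,y0,x1,y1,amin=3):
    im=c["pixels"][y0:y1,x0:x1].astype(float); k=4
    im=cv2.resize(im,None,fx=k,fy=k,interpolation=cv2.INTER_LINEAR)
    m=fn(im).astype(np.uint8); n,l,st,ce=cv2.connectedComponentsWithStats(m)
    out=[]
    for i in range(1,n):
        if st[i,4]>=amin*k*k:
            ys,xs=np.nonzero(l==i); p=np.stack([(xs+.5)/k-.5+x0,(ys+.5)/k-.5+y0],1); out.append((st[i,4]/k/k,p))
    return out
E
python3 - <<'E'
from m import *
white=lambda im: im.min(2)>190
print("keys top")
for a,p in blobs(T,white,172,225,226,250): 
    c=p.mean(0); print(a,c.round(2),onz(T,*c,.038).round(4), p.min(0),p.max(0))
print("keys scene")
for a,p in blobs(S,white,232,165,275,185): 
    c=p.mean(0); print(a,c.round(2),onz(S,*c,.038).round(4))
print("gauge base top")
for u,v in [(372,33),(467,30),(476,210),(380,214)]:
    print(onz(T,160+u/4-.375,165+v/4-.375,.016).round(4))
# grey mask
g=lambda im:(abs(im[...,0]-im[...,2])<22)&(im.mean(2)>110)
for a,p in blobs(T,g,245,168,285,222,50):
    q=np.array([onz(T,*x,.016)[:2] for x in p],np.float32); r=cv2.minAreaRect(q); print("base",a,r, cv2.boxPoints(r).round(4).tolist())
for a,p in blobs(T,g,168,208,230,252,50):
    q=np.array([onz(T,*x,.026)[:2] for x in p],np.float32); r=cv2.minAreaRect(q); print("box",a,r)
print("white on gauge")
for a,p in blobs(T,lambda im:im.min(2)>215,250,170,282,216,2): print(a,p.mean(0).round(2),p.min(0),p.max(0))
br=lambda im:(im[...,0]<150)&(im[...,0]-im[...,2]>35)
for a,p in blobs(T,br,318,215,340,240,8):
    q=np.array([onz(T,*x,.028)[:2] for x in p],np.float32); print("handle",a,p.mean(0),cv2.minAreaRect(q),q.mean(0))
for a,p in blobs(T,lambda im:im.min(2)>165,325,200,350,230,8):
    q=np.array([onz(T,*x,.006)[:2] for x in p],np.float32); print("steel",a,p.mean(0),cv2.minAreaRect(q),q.mean(0))
# lamp
for a,p in blobs(T,lambda im:im.max(2)<60,305,115,405,210,500): print("lamp top",a,cv2.minEnclosingCircle(p.astype(np.float32)),p[:,1].max())
E
```

```text
keys top
28.4375 [212.04 233.23] [0.4748 0.2204 0.038 ] [206.625 231.125] [217.375 235.125]
19.875 [197.7  236.46] [0.4615 0.2735 0.038 ] [195.125 234.125] [200.125 238.875]
52.625 [182.9  239.84] [0.4476 0.3283 0.038 ] [178.625 235.875] [186.875 243.875]
keys scene
25.125 [242.68 171.13] [0.4458 0.3299 0.038 ]
11.625 [249.5  174.48] [0.455  0.2734 0.038 ]
4.0625 [259.66 173.82] [0.5006 0.2492 0.038 ]
15.25 [257.09 177.43] [0.4693 0.2202 0.038 ]
10.625 [264.54 179.56] [0.4874 0.1767 0.038 ]
gauge base top
[0.7073 0.0781 0.016 ]
[ 0.7124 -0.0124  0.016 ]
[ 0.541  -0.0257  0.016 ]
[0.535  0.0654 0.016 ]
base 1053.4375 ((0.6225588321685791, 0.029079105705022812), (0.17131175100803375, 0.09197752922773361), 4.387452602386475) [[0.5335999727249146, 0.06840000301599503], [0.5407000184059143, -0.02329999953508377], [0.7114999890327454, -0.010200000368058681], [0.7044000029563904, 0.08150000125169754]]
box 1046.0 ((0.48099765181541443, 0.2765372395515442), (0.08997541666030884, 0.17965541779994965), 14.197150230407715)
white on gauge
18.25 [260.21 177.51] [257.875 175.125] [262.625 179.875]
97.5625 [266.06 204.69] [258.875 191.875] [270.625 211.125]
15.875 [262.77 200.65] [260.625 198.625] [265.125 202.625]
handle 53.5625 [327.36887398 227.83853559] ((0.5042902827262878, -0.21057011187076569), (0.019367143511772156, 0.047286663204431534), 57.07807922363281) [ 0.5048882  -0.21157664]
steel 136.8125 [336.68244632 213.12591366] ((0.5624690651893616, -0.24716556072235107), (0.02620716765522957, 0.08312433212995529), 62.21124267578125) [ 0.5615829  -0.24671258]
lamp top 4563.9375 ((356.2372741699219, 164.51248168945312), 41.54985809326172) 204.375
```

```bash
python3 - <<'E'
from m import *
X,e=tri(T,(356.2,164.5),S,(359,117));print("lamp",X.round(3),e)
w=T["mtx"][0,0]; print("lamp radius",41.5/w*(1.876-X[2]))
print("lamp near edge", onz(T,340,204,X[2]).round(3),onz(T,335,202,X[2]).round(3))
for a,p in blobs(S,lambda im:im.max(2)<50,325,85,395,130,100): print(p.min(0),p.max(0),p.mean(0))
# gauge
yaw=np.radians(4.4);ax=np.array([np.cos(yaw),np.sin(yaw)]);ay=np.array([-ax[1],ax[0]]);O=np.array([.6225,.0291])-.0305*ax
for n,u,v,z in[("column",260.21,177.51,.166),("knob",262.8,200.65,.09),("platefront",264.5,211.1,.05),("plateL",258.9,205,.05),("plateR",270.6,205,.05)]:
    q=onz(T,u,v,z)[:2]-O; print(n,(q@ax).round(4),(q@ay).round(4))
for a,p in blobs(T,lambda im:im.min(2)>165,325,200,350,230,8):
    q=np.array([onz(T,*x,.006)[:2] for x in p],np.float32);v=np.linalg.svd(q-q.mean(0),full_matrices=False)[2][0];print("steel yaw",np.degrees(np.arctan(v[1]/v[0])),np.ptp((q-q.mean(0))@v))
im=T["pixels"]
print(im[186:216:1,264].tolist())
E
```

```text
lamp [ 0.701 -0.279  0.445] 0.002056873635971892
lamp radius 0.12163911253659407
lamp near edge [ 0.583 -0.233  0.445] [ 0.588 -0.218  0.445]
[329.125  84.625] [394.375 124.875] [359.42863103 109.10146354]
column 0.086 -0.0007
knob 0.0077 0.0015
platefront -0.03 0.0009
plateL -0.0061 0.0207
plateR -0.0084 -0.0229
steel yaw -28.716343 0.08323576
[[187, 187, 181], [190, 190, 183], [190, 191, 184], [191, 192, 184], [193, 192, 185], [194, 193, 187], [195, 195, 188], [196, 196, 189], [195, 195, 189], [194, 194, 187], [189, 188, 182], [190, 190, 183], [207, 205, 197], [229, 229, 221], [241, 243, 236], [242, 246, 239], [231, 234, 227], [205, 208, 201], [187, 187, 180], [200, 196, 188], [231, 226, 217], [247, 240, 233], [250, 244, 236], [249, 244, 236], [246, 241, 235], [232, 227, 220], [216, 210, 202], [203, 199, 192], [196, 194, 187], [195, 195, 188]]
```

```bash
cat > d.py <<'E'
import sys
from h import *
o=ctrl.get_obs();p=np.array(o["eef_pos"]);w,x,y,z=o["eef_rot"];R=Ro.from_quat([x,y,z,w])
if len(sys.argv)>3: 
    for a in sys.argv[1:]: pass
print("pos",p.round(4),"yaw",round(np.degrees(np.arctan2(*R.as_matrix()[1::-1,0])),2),"tilt",R.as_matrix()[:,2].round(4))
for s in sys.argv[1:]:
    t=np.array([float(v) for v in s.split(",")]);u=R.inv().apply(t-p)/.04;n=np.abs(u).max();print(s,"units",u.round(3),"/8:",(u/8).round(3),"max",n.round(2)); p=t
E
python3 d.py .40,-.20,.19 .44,.15,.15 .4476,.3283,.06
```

```text
pos [ 0.2115 -0.5341  0.1911] yaw 21.59 tilt [-3.0e-04  1.6e-03 -1.0e+00]
.40,-.20,.19 units [ 7.455 -6.032  0.038] /8: [ 0.932 -0.754  0.005] max 7.46
.44,.15,.15 units [ 4.149 -7.767  1.013] /8: [ 0.519 -0.971  0.127] max 7.77
.4476,.3283,.06 units [ 1.816 -4.071  2.257] /8: [ 0.227 -0.509  0.282] max 4.07
```

Emit:
{"api": "carry_out", "payload": {"plan": "0.7 -0.57 0 0 0 0;0.75 -0.6 0 0 0 0;0.75 -0.6 0 0 0 0;0.75 -0.6 0 0 0 0;0.75 -0.6 0 0 0 0;0.75 -0.6 0 0 0 0;0.75 -0.6 0 0 0 0;0.75 -0.6 0 0 0 0", "claw": 1}}

```text
time_s: 0.77
eef_pos: [0.363, -0.2678, 0.1916]
eef_rot: [-0.0, 0.982, 0.187, -0.0]
wrist_force: [1.2, -1.0, -1.0]
opening: 0.002
grasp_force: 0.0
```

```bash
python3 d.py .41,.0,.17 .44,.2,.12 .4476,.3283,.06
```

```text
pos [ 0.363  -0.2678  0.1916] yaw 21.56 tilt [-1.e-04  3.e-04 -1.e+00]
.41,.0,.17 units [ 3.553 -5.794  0.543] /8: [ 0.444 -0.724  0.068] max 5.79
.44,.2,.12 units [ 2.535 -4.374  1.251] /8: [ 0.317 -0.547  0.156] max 4.37
.4476,.3283,.06 units [ 1.356 -2.913  1.501] /8: [ 0.169 -0.364  0.188] max 2.91
```

Emit:
{"api": "carry_out", "payload": {"plan": "0.45 -0.72 0.07 0 0 0;0.45 -0.72 0.07 0 0 0;0.45 -0.72 0.07 0 0 0;0.45 -0.72 0.07 0 0 0;0.45 -0.72 0.07 0 0 0;0.45 -0.72 0.07 0 0 0;0.45 -0.72 0.07 0 0 0;0.45 -0.72 0.07 0 0 0"}}

```text
time_s: 1.43
eef_pos: [0.4116, -0.0007, 0.1693]
eef_rot: [-0.0, 0.982, 0.187, 0.0]
wrist_force: [1.4, 0.5, 0.5]
opening: 0.002
grasp_force: 0.0
```

Emit:
{"api": "carry_out", "payload": {"plan": "0.49 -0.9 0.12 0 0 0;0.49 -0.85 0.12 0 0 0;0.49 -0.85 0.15 0 0 0;0.49 -0.85 0.15 0 0 0;0.49 -0.85 0.15 0 0 0;0.49 -0.85 0.15 0 0 0;0.49 -0.85 0.15 0 0 0;0.4 -0.9 0.15 0 0 0"}}

```text
time_s: 2.1
eef_pos: [0.4527, 0.3125, 0.1232]
eef_rot: [0.0, 0.982, 0.187, -0.0]
wrist_force: [0.3, -1.1, 0.3]
opening: 0.004
grasp_force: 0.0
```

```bash
python3 d.py .4476,.3283,.05 .4476,.3283,.0325
```

```text
pos [0.4527 0.3125 0.1232] yaw 21.59 tilt [-0.e+00 -2.e-04 -1.e+00]
.4476,.3283,.05 units [ 0.026 -0.415  1.83 ] /8: [ 0.003 -0.052  0.229] max 1.83
.4476,.3283,.0325 units [ 0.    -0.     0.437] /8: [ 0.    -0.     0.055] max 0.44
```

Emit:
{"api": "carry_out", "payload": {"plan": "0.026 -0.215 0.4 0 0 0;0 -0.2 0.5 0 0 0;0 0 0.5 0 0 0;0 0 0.43 0 0 0;0 0 0 0 0 0;0 0 0.2 0 0 0;0 0 0.1 0 0 0;0 0 0.07 0 0 0"}}

```text
time_s: 2.77
eef_pos: [0.4481, 0.3264, 0.0362]
eef_rot: [-0.0, 0.982, 0.187, 0.0]
wrist_force: [-0.4, 0.5, -0.1]
opening: -0.001
grasp_force: 0.0
```

Emit:
{"api": "carry_out", "payload": {"plan": "0 0 0.07 0 0 0;0 0 0 0 0 0;0 0 0 0 0 0;0 0 0 0 0 0;0 0 0 0 0 0;0 0 0 0 0 0;0 0 0 0 0 0;0 0 0 0 0 0"}}

```text
time_s: 3.43
eef_pos: [0.4476, 0.3264, 0.0332]
eef_rot: [-0.0, 0.982, 0.187, 0.0]
wrist_force: [-0.6, 0.3, 0.3]
opening: -0.005
grasp_force: 0.0
```

```bash
python3 - <<'E'
from h import *
c=snap("scene");cv2.imwrite("pics/k1.png",cv2.resize(cv2.cvtColor(c["pixels"][140:230,190:310],cv2.COLOR_RGB2BGR),None,fx=5,fy=5,interpolation=cv2.INTER_CUBIC))
E
python3 d.py
```

```text
pos [0.4476 0.3264 0.0332] yaw 21.59 tilt [ 1.e-04  1.e-04 -1.e+00]
```

View pics/k1.png

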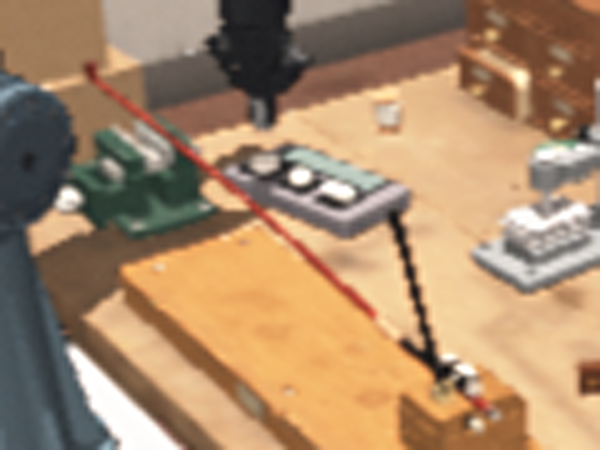

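The fingertips sit at crop pixel (262,125), apparently above and behind the round key at (262,160), and no force shows. I'll check where the reported TCP projects and look from the top.

```bash
python3 - <<'E'
from h import *
S=snap("scene");T=snap("top")
o=ctrl.get_obs();p=np.array(o["eef_pos"])
a=proj(S,p);b=proj(T,p);print("scene",a,"crop",(a-[190,140])*5,"top",b,"key scene",(proj(S,[.4476,.3283,.033])-[190,140])*5,o["wrist_force"],o["joint_efforts"],ctrl.get_obs()["opening"])
for k in(.02,.04,.06,.08): print(k,(proj(S,p+[0,0,k])-[190,140])*5)
cv2.imwrite("pics/k2.png",cv2.resize(cv2.cvtColor(T["pixels"][165:255,160:300],cv2.COLOR_RGB2BGR),None,fx=5,fy=5,interpolation=cv2.INTER_CUBIC))
E
```

```text
scene [243.38552977 172.12783645] crop [266.92764886 160.63918226] top [183.75717525 239.79847386] key scene [266.08108316 160.08918356] [-0.06719136  0.29297991 -0.71887516] [-1.57625171e-03 -4.58463264e+01 -2.89742178e+01 -2.76976662e-04
  2.84460484e-04 -3.21915559e-05] 0.0011117097936132571
0.02 [265.32359612 143.13118761]
0.04 [263.70709987 125.48737385]
0.06 [262.07801475 107.7061544 ]
0.08 [260.43619311  89.78591786]
```

View pics/k2.png

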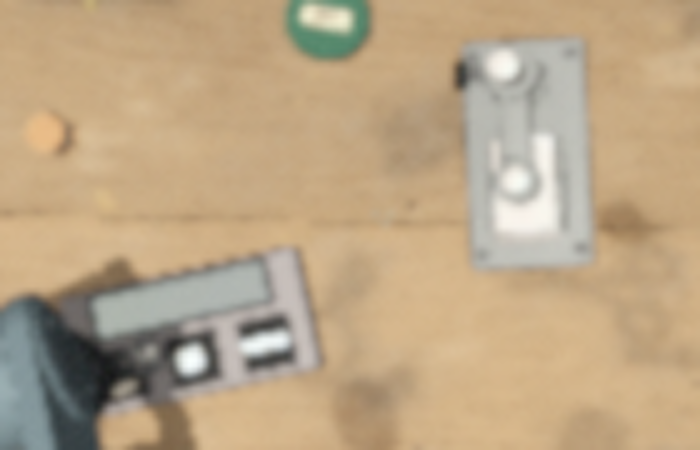

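```bash
python3 - <<'E'
from m import *
p=np.array([.2115,-.5341,.1911])
for k in (0,.013,.03,.05): print(k,(proj(S,p+[0,0,k])-[190,145])*4)
s=snap("scene"); cv2.imwrite("pics/k3.png",cv2.resize(cv2.cvtColor(s["pixels"][150:190,220:270],cv2.COLOR_RGB2BGR),None,fx=12,fy=12,interpolation=cv2.INTER_NEAREST)); o=ctrl.get_obs(); print(o["eef_pos"],o["q"],o["time_s"])
E
```

```text
0 [422.14613239 356.03138571]
0.013 [421.68485307 343.41781447]
0.03 [421.07641752 326.78029204]
0.05 [420.35292085 306.99645104]
[0.44756777 0.32637775 0.03309888] [4.15751345e-01 3.31538038e-01 1.77544131e+00 3.94371701e-05
 1.03459883e+00 1.60975822e+00] 3.6333
```

View pics/k3.png

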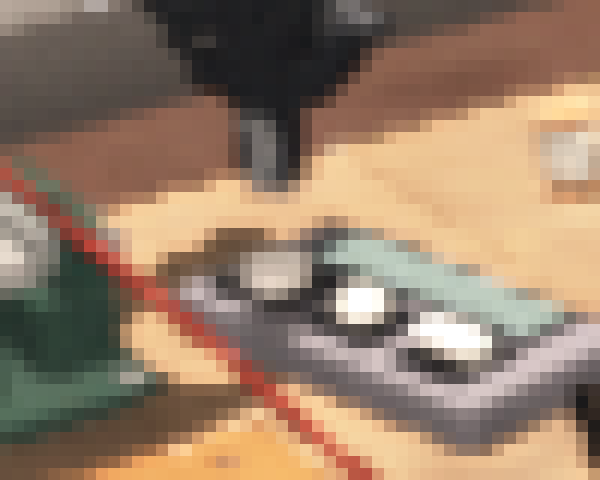

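The shut fingertip is at full-frame pixel (242.3,165.8). That is about 37 mm above the reported TCP projection, the same offset as at the start, and the key is untouched. I'll go down with care and watch the force.

Emit:
{"api": "carry_out", "payload": {"plan": "0 0 0.1 0 0 0;0 0 0.1 0 0 0;0 0 0.1 0 0 0;0 0 0.1 0 0 0;0 0 0.1 0 0 0;0 0 0 0 0 0;0 0 0 0 0 0;0 0 0 0 0 0"}}

```text
time_s: 4.3
eef_pos: [0.4476, 0.3264, 0.0131]
eef_rot: [0.0, 0.982, 0.187, -0.0]
wrist_force: [-0.3, 0.1, 1.0]
opening: 0.005
grasp_force: 0.0
```

```bash
python3 - <<'E'
from h import *
a=snap("scene","s2.png");b=snap("top","t2.png");o=ctrl.get_obs()
for c,w in((a,(225,150,262,180)),):
    g=c["pixels"][w[1]:w[3],w[0]:w[2]].astype(int)
    for i,r in enumerate(g[:, 8:30].mean(2).astype(int)): print(w[1]+i,*r)
E
```

```text
150 54 61 45 33 32 32 32 32 34 34 33 33 36 37 44 62 77 81 80 78 77 76
151 40 58 54 37 32 31 32 30 30 31 33 35 37 38 42 43 56 76 77 76 75 73
152 38 55 56 42 34 31 31 34 33 33 35 34 34 36 50 63 69 73 74 72 74 75
153 40 45 44 40 32 31 30 33 31 32 32 31 32 35 59 103 114 84 70 76 87 93
154 40 35 32 33 34 32 33 32 32 31 30 34 33 42 63 89 120 117 84 83 105 105
155 60 33 32 38 38 33 32 32 31 31 30 32 32 58 75 67 88 113 100 91 105 106
156 60 36 33 49 51 34 30 31 33 32 32 29 31 63 79 49 44 55 56 75 98 98
157 72 60 42 30 31 32 31 31 34 31 29 27 33 68 77 40 29 34 66 93 94 93
158 80 85 68 33 33 29 30 30 32 30 27 28 28 37 39 31 26 39 72 97 98 97
159 108 108 86 43 32 32 31 32 28 29 26 29 32 34 34 26 37 76 102 107 106 104
160 112 111 108 85 54 38 30 29 31 31 30 32 31 32 33 45 79 106 113 123 129 128
161 109 109 109 109 107 84 46 31 33 31 31 32 32 45 74 108 127 128 140 172 190 190
162 106 108 111 111 109 104 75 44 44 35 32 32 57 112 174 198 193 194 195 196 197 195
163 106 109 108 108 108 106 81 74 88 67 46 38 111 183 206 206 198 192 194 195 194 193
164 104 106 104 104 117 127 108 97 112 97 59 36 90 17
[... 627 characters left out ...]
9 193 196 194 190 176
172 106 90 91 94 85 83 99 148 186 191 188 187 148 61 60 79 119 161 182 193 197 196
173 96 94 129 143 101 55 69 146 202 215 206 188 131 44 38 97 166 183 158 167 185 188
174 125 119 164 189 158 100 78 80 124 156 137 87 53 49 85 209 255 255 249 142 98 132
175 111 107 113 133 161 185 174 131 87 55 51 50 58 75 115 239 255 255 250 154 112 142
176 166 113 99 105 114 126 128 116 94 84 83 84 74 48 67 173 235 229 174 84 51 125
177 196 162 106 100 106 108 109 106 98 98 101 129 136 100 82 72 78 74 55 64 109 234
178 196 192 161 121 114 108 106 96 95 95 101 141 183 195 185 138 86 79 96 148 185 186
179 198 197 195 193 170 139 131 101 93 94 94 103 120 142 173 190 180 185 201 173 106 60
```

Emit:
{"api": "carry_out", "payload": {"plan": "0 0 0.1 0 0 0;0 0 0.1 0 0 0;0 0 0.1 0 0 0;0 0 0 0 0 0;0 0 0 0 0 0;0 0 0 0 0 0;0 0 0 0 0 0;0 0 0 0 0 0"}}

```text
time_s: 5.07
eef_pos: [0.4477, 0.3264, 0.0013]
eef_rot: [-0.0, 0.982, 0.187, 0.0]
wrist_force: [-0.5, -1.0, -0.9]
opening: 0.001
grasp_force: 0.0
```

Emit:
{"api": "carry_out", "payload": {"plan": "0 0 0.05 0 0 0;0 0 0 0 0 0;0 0 0 0 0 0;0 0 0 0 0 0;0 0 0 0 0 0;0 0 0 0 0 0;0 0 0 0 0 0;0 0 0 0 0 0"}}

```text
time_s: 5.73
eef_pos: [0.4476, 0.3264, -0.0009]
eef_rot: [-0.0, 0.982, 0.187, -0.0]
wrist_force: [0.2, 0.2, 0.6]
opening: -0.0
grasp_force: 0.0
```

Emit:
{"api": "carry_out", "payload": {"plan": "0 0 0.05 0 0 0;0 0 0 0 0 0;0 0 0 0 0 0;0 0 0 0 0 0;0 0 0 0 0 0;0 0 0 0 0 0;0 0 0 0 0 0;0 0 0 0 0 0"}}

```text
time_s: 6.4
eef_pos: [0.4478, 0.3265, -0.0028]
eef_rot: [-0.0, 0.982, 0.187, 0.0]
wrist_force: [0.9, -0.8, 2.4]
opening: -0.002
grasp_force: 0.9
```

Emit:
{"api": "carry_out", "payload": {"plan": "0 0 0.05 0 0 0;0 0 0 0 0 0;0 0 0 0 0 0;0 0 0 0 0 0;0 0 0 0 0 0;0 0 0 0 0 0;0 0 0 0 0 0;0 0 0 0 0 0"}}

```text
time_s: 7.07
eef_pos: [0.4478, 0.3264, -0.0048]
eef_rot: [-0.0, 0.982, 0.187, 0.0]
wrist_force: [0.8, 0.8, 2.9]
opening: 0.004
grasp_force: 1.5
```

Emit:
{"api": "carry_out", "payload": {"plan": "0 0 0.025 0 0 0;0 0 0 0 0 0;0 0 0 0 0 0;0 0 0 0 0 0;0 0 0 0 0 0;0 0 0 0 0 0;0 0 0 0 0 0;0 0 0 0 0 0"}}

```text
time_s: 7.73
eef_pos: [0.4477, 0.3264, -0.0058]
eef_rot: [-0.0, 0.982, 0.187, 0.0]
wrist_force: [0.9, 1.2, 3.6]
opening: 0.002
grasp_force: 1.8
```

Emit:
{"api": "carry_out", "payload": {"plan": "0 0 0.02 0 0 0;0 0 0 0 0 0;0 0 0 0 0 0;0 0 0 0 0 0;0 0 0 0 0 0;0 0 0 0 0 0;0 0 0 0 0 0;0 0 0 0 0 0"}}

```text
time_s: 8.4
eef_pos: [0.4478, 0.3264, -0.0064]
eef_rot: [-0.0, 0.982, 0.187, 0.0]
wrist_force: [0.9, 1.2, 6.3]
opening: 0.002
grasp_force: 3.2
```

The round key bottomed at reported z -0.006, with force rising past 4.2 N. True tip height is therefore reported z + 0.039. Next are the square and bar keys, using the same depth.

Emit:
{"api": "carry_out", "payload": {"plan": "0 0 -0.25 0 0 0;0 0 -0.25 0 0 0;-0.08 0.7 0 0 0 0;-0.09 0.65 0 0 0 0;0 0 0.2 0 0 0;0 0 0.15 0 0 0;0 0 0 0 0 0;0 0 0 0 0 0"}}

```text
time_s: 9.07
eef_pos: [0.4601, 0.274, -0.0012]
eef_rot: [0.0, 0.982, 0.187, -0.001]
wrist_force: [0.0, 0.3, 0.8]
opening: 0.002
grasp_force: 0.0
```

Emit:
{"api": "carry_out", "payload": {"plan": "0 0 0.05 0 0 0;0 0 0.05 0 0 0;0 0 0.03 0 0 0;0 0 0.01 0 0 0;0 0 0.01 0 0 0;0 0 0 0 0 0;0 0 0 0 0 0;0 0 0 0 0 0"}}

```text
time_s: 9.73
eef_pos: [0.4609, 0.2743, -0.0063]
eef_rot: [-0.0, 0.982, 0.187, 0.0]
wrist_force: [-2.2, 2.1, 6.2]
opening: -0.001
grasp_force: 2.6
```

Emit:
{"api": "carry_out", "payload": {"plan": "0 0 0 0 0 0;0 0 -0.25 0 0 0;0 0 -0.25 0 0 0;-0.08 0.7 0 0 0 0;-0.1 0.66 0 0 0 0;0 0 0.2 0 0 0;0 0 0.15 0 0 0;0 0 0 0 0 0"}}

```text
time_s: 10.4
eef_pos: [0.4737, 0.2202, -0.0015]
eef_rot: [-0.0, 0.982, 0.187, -0.001]
wrist_force: [0.4, -0.4, 1.2]
opening: -0.0
grasp_force: 0.6
```

Emit:
{"api": "carry_out", "payload": {"plan": "0 0 0.05 0 0 0;0 0 0.05 0 0 0;0 0 0.03 0 0 0;0 0 0.01 0 0 0;0 0 0.01 0 0 0;0 0 0 0 0 0;0 0 0 0 0 0;0 0 0 0 0 0"}}

```text
time_s: 11.07
eef_pos: [0.4743, 0.2209, -0.0064]
eef_rot: [-0.0, 0.982, 0.187, -0.0]
wrist_force: [-2.9, -0.3, 5.3]
opening: 0.003
grasp_force: 2.7
```

All three keys went down. I'll lift, turn towards the blade's yaw (about -30°) and open the gripper.

Emit:
{"api": "carry_out", "payload": {"plan": "0 0 -0.2 0 0 0;0 0 -0.3 0 0 0.9;0 0 -0.3 0 0 1;0 0 -0.3 0 0 1;0 0 -0.3 0 0 1;0 0 -0.3 0 0 1;0 0 -0.2 0 0 1;0 0 0 0 0 1", "claw": -1}}

```text
time_s: 11.73
eef_pos: [0.476, 0.221, 0.0717]
eef_rot: [-0.001, 0.987, -0.158, 0.002]
wrist_force: [-0.4, 0.5, 0.5]
opening: 0.997
grasp_force: 0.0
```

Emit:
{"api": "carry_out", "payload": {"plan": "0 0 0 0 0 1;0 0 0 0 0 1;0 0 0 0 0 0;0 0 0 0 0 0;0 0 0 0 0 0;0 0 0 0 0 0;0 0 0 0 0 0;0 0 0 0 0 0"}}

```text
time_s: 12.4
eef_pos: [0.4744, 0.2204, 0.0693]
eef_rot: [0.0, 0.967, -0.253, -0.0]
wrist_force: [-0.0, -0.7, -0.5]
opening: 1.001
grasp_force: 0.0
```

```bash
python3 d.py .42,.05,.06 .42,-.12,.06 .503,-.211,.05
```

```text
pos [0.4744 0.2204 0.0693] yaw -29.36 tilt [-1.e-04 -0.e+00 -1.e+00]
.42,.05,.06 units [0.903 4.38  0.232] /8: [0.113 0.547 0.029] max 4.38
.42,-.12,.06 units [2.084 3.704 0.   ] /8: [0.26  0.463 0.   ] max 3.7
.503,-.211,.05 units [2.924 0.965 0.25 ] /8: [0.365 0.121 0.031] max 2.92
```

Emit:
{"api": "carry_out", "payload": {"plan": "0.12 0.55 0.03 0 0 0;0.12 0.55 0.03 0 0 0;0.12 0.55 0.03 0 0 0;0.12 0.55 0.03 0 0 0;0.12 0.55 0.03 0 0 0;0.12 0.55 0.03 0 0 0;0.12 0.55 0.03 0 0 0;0.12 0.55 0.03 0 0 0"}}

```text
time_s: 13.07
eef_pos: [0.4211, 0.0473, 0.0597]
eef_rot: [-0.0, 0.967, -0.253, 0.0]
wrist_force: [1.3, -0.3, 0.3]
opening: 0.997
grasp_force: 0.0
```

Emit:
{"api": "carry_out", "payload": {"plan": "0.26 0.46 0 0 0 0;0.26 0.46 0 0 0 0;0.26 0.46 0 0 0 0;0.26 0.46 0 0 0 0;0.26 0.46 0 0 0 0;0.26 0.46 0 0 0 0;0.26 0.46 0 0 0 0;0.26 0.46 0 0 0 0"}}

```text
time_s: 13.73
eef_pos: [0.4216, -0.122, 0.0598]
eef_rot: [0.0, 0.967, -0.254, 0.0]
wrist_force: [0.1, -0.1, -0.4]
opening: 0.996
grasp_force: 0.0
```

Emit:
{"api": "carry_out", "payload": {"plan": "0.38 0.1 0.03 0 0 0;0.38 0.1 0.03 0 0 0;0.38 0.1 0.03 0 0 0;0.38 0.1 0.03 0 0 0;0.38 0.1 0.03 0 0 0;0.38 0.1 0.03 0 0 0;0.3 0.1 0.03 0 0 0;0.2 0.1 0.03 0 0 0"}}

```text
time_s: 14.4
eef_pos: [0.5038, -0.2043, 0.0501]
eef_rot: [0.0, 0.967, -0.254, 0.0]
wrist_force: [-0.0, -0.0, -0.9]
opening: 1.001
grasp_force: 0.0
```

```bash
python3 d.py .503,-.2115,-.005 .503,-.2115,-.036; python3 - <<'E'
from h import *
s=snap("scene");t=snap("top")
g=lambda c,u,v:cv2.resize(cv2.cvtColor(c["pixels"][v:v+50,u:u+66],cv2.COLOR_RGB2BGR),None,fx=6,fy=6,interpolation=cv2.INTER_CUBIC)
cv2.imwrite("pics/b1.png",np.hstack([g(s,280,180),g(t,300,200)]))
for c in(s,t):
  print(proj(c,[.503,-.2115,.014]),proj(c,np.array(ctrl.get_obs()["eef_pos"])+[0,0,.052]))
E
```

```text
pos [ 0.5038 -0.2043  0.0501] yaw -29.39 tilt [ 5.e-04 -3.e-04 -1.e+00]
.503,-.2115,-.005 units [0.072 0.167 1.377] /8: [0.009 0.021 0.172] max 1.38
.503,-.2115,-.036 units [-0.    -0.     0.775] /8: [-0.    -0.     0.097] max 0.77
[311.729821   214.55324371] [310.54898131 196.57152242]
[327.21776486 228.26732613] [326.02030371 228.59745218]
```

View pics/b1.png

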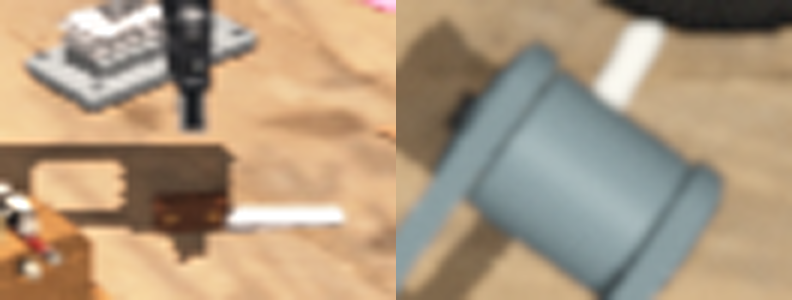

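In the scene the near fingertip is at pixel (312,201.6), which fits the 39 mm offset. The handle centre is at (311.7,215.3), and my estimate projects to (311.7,214.6). I'll descend and grip.

Emit:
{"api": "carry_out", "payload": {"plan": "0.07 0.17 0.2 0 0 0;0 0 0.4 0 0 0;0 0 0.4 0 0 0;0 0 0.4 0 0 0;0 0 0.3 0 0 0;0 0 0.2 0 0 0;0 0 0.15 0 0 0;0 0 0.09 0 0 0"}}

```text
time_s: 15.17
eef_pos: [0.5016, -0.2104, -0.0362]
eef_rot: [-0.0, 0.967, -0.254, -0.0]
wrist_force: [-0.5, -0.4, -0.1]
opening: 1.0
grasp_force: 0.0
```

Emit:
{"api": "carry_out", "payload": {"plan": "0 0 0 0 0 0;0 0 0 0 0 0;0 0 0 0 0 0;0 0 0 0 0 0;0 0 0 0 0 0;0 0 0 0 0 0;0 0 0 0 0 0;0 0 0 0 0 0", "claw": 1}}

```text
time_s: 15.83
eef_pos: [0.5025, -0.211, -0.0348]
eef_rot: [0.0, 0.967, -0.254, 0.001]
wrist_force: [-0.1, 0.1, 5.4]
opening: 0.176
grasp_force: 59.4
```

Emit:
{"api": "carry_out", "payload": {"plan": "0 0 0 0 0 0;0 0 0 0 0 0;0 0 0 0 0 0;0 0 -0.05 0 0 0;0 0 -0.2 0 0 0;0 0 -0.4 0 0 0;0 0 -0.4 0 0 0;0 0 -0.4 0 0 0"}}

```text
time_s: 16.5
eef_pos: [0.5014, -0.2102, 0.023]
eef_rot: [-0.0, 0.967, -0.254, -0.001]
wrist_force: [-0.2, -0.4, -0.9]
opening: 0.178
grasp_force: 58.7
```

```bash
python3 d.py .46,-.12,.04;  python3 - <<'E'
from h import *
s=snap("scene");t=snap("top")
g=lambda c,u,v:cv2.resize(cv2.cvtColor(c["pixels"][v:v+50,u:u+66],cv2.COLOR_RGB2BGR),None,fx=6,fy=6,interpolation=cv2.INTER_CUBIC)
cv2.imwrite("pics/b2.png",np.hstack([g(s,280,175),g(t,300,200)]))
E
```

```text
pos [ 0.5014 -0.2102  0.023 ] yaw -29.4 tilt [-1.1e-03  8.0e-04 -1.0e+00]
.46,-.12,.04 units [-2.009 -1.456 -0.422] /8: [-0.251 -0.182 -0.053] max 2.01
```

View pics/b2.png

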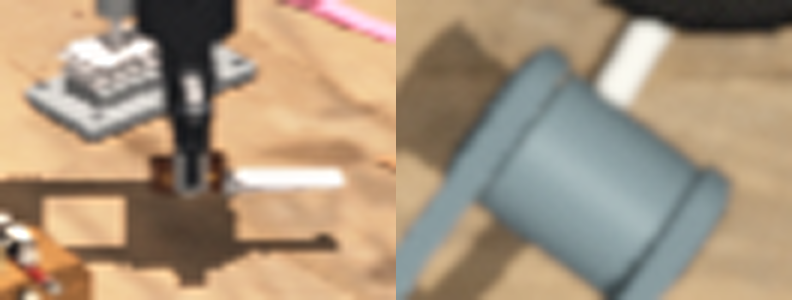

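The blade is held: opening 15 mm, force 59 N, level, and clear of the bench with its shadow separate. Its underside is at reported z + 0.0348. I'll back away from the lamp, then turn to the gauge's yaw of 4.4°.

Emit:
{"api": "carry_out", "payload": {"plan": "-0.36 -0.16 0 0 0 0;-0.36 -0.16 -0.05 0 0 0;-0.36 -0.16 -0.05 0 0 0;-0.36 -0.16 -0.05 0 0 0;-0.36 -0.16 0 0 0 0;-0.36 -0.16 0 0 0 0;-0.36 -0.16 0 0 0 0;-0.36 -0.16 0 0 0 0"}}

```text
time_s: 17.27
eef_pos: [0.4255, -0.1084, 0.0276]
eef_rot: [-0.0, 0.967, -0.254, -0.001]
wrist_force: [-0.4, -1.0, -1.5]
opening: 0.179
grasp_force: 58.7
```

Emit:
{"api": "carry_out", "payload": {"plan": "0 0 0 0 0 -0.8;0 0 0 0 0 -0.8;0 0 0 0 0 -0.8;0 0 0 0 0 -0.8;0 0 0 0 0 -0.8;0 0 0 0 0 -0.9;0 0 0 0 0 -1;0 0 0 0 0 0"}}

```text
time_s: 17.93
eef_pos: [0.426, -0.109, 0.0277]
eef_rot: [-0.0, 0.999, 0.04, -0.001]
wrist_force: [0.3, -1.0, -1.7]
opening: 0.177
grasp_force: 58.6
```

```bash
python3 d.py .4195,.0135,.03 .4195,.0135,.0062
```

```text
pos [ 0.426  -0.109   0.0277] yaw 4.6 tilt [-1.3e-03  8.0e-04 -1.0e+00]
.4195,.0135,.03 units [ 0.084 -3.066 -0.056] /8: [ 0.01  -0.383 -0.007] max 3.07
.4195,.0135,.0062 units [0.001 0.001 0.595] /8: [0.    0.    0.074] max 0.59
```

Emit:
{"api": "carry_out", "payload": {"plan": "0.01 -0.38 0 0 0 0;0.01 -0.38 0 0 0 0;0.01 -0.38 0 0 0 0;0.01 -0.38 0 0 0 0;0.01 -0.38 0 0 0 0;0.01 -0.38 0 0 0 0;0.01 -0.39 0 0 0 0;0.01 -0.4 0 0 0 0"}}

```text
time_s: 18.6
eef_pos: [0.4199, 0.014, 0.028]
eef_rot: [-0.0, 0.999, 0.037, -0.0]
wrist_force: [0.3, -0.0, -1.0]
opening: 0.177
grasp_force: 58.6
```

Emit:
{"api": "carry_out", "payload": {"plan": "0 0 0.15 0 0 0;0 0 0.15 0 0 0;0 0 0.15 0 0 0;0 0 0.09 0 0 0;0 0 0 0 0 0;0 0 0 0 0 0;0 0 0 0 0 0;0 0 0 0 0 0"}}

```text
time_s: 19.27
eef_pos: [0.4208, 0.0129, 0.0071]
eef_rot: [0.0, 0.999, 0.038, 0.0]
wrist_force: [0.2, -0.0, -1.2]
opening: 0.173
grasp_force: 58.7
```

```bash
python3 d.py .4195,.0135,.0062;  python3 - <<'E'
from m import *
s=snap("scene");t=snap("top")
g=lambda c,u,v:cv2.resize(cv2.cvtColor(c["pixels"][v:v+50,u:u+50],cv2.COLOR_RGB2BGR),None,fx=8,fy=8,interpolation=cv2.INTER_CUBIC)
cv2.imwrite("pics/g1.png",np.hstack([g(s,275,165),g(t,240,175)]))
yaw=np.radians(4.4);ax=np.array([np.cos(yaw),np.sin(yaw),0]);O=np.array([.592,.0268,0])
for n,x,z in(("tip",-.060,.042),("mouth",-.025,.042),("root",-.145,.045)): 
    a,b=proj(s,O+x*ax+[0,0,z]),proj(t,O+x*ax+[0,0,z]); print(n,a,(a-[275,165])*8,b,(b-[240,175])*8+[400,0])
E
```

```text
pos [0.4208 0.0129 0.0071] yaw 4.36 tilt [ 4.e-04 -1.e-04 -1.e+00]
.4195,.0135,.0062 units [-0.031 -0.018  0.022] /8: [-0.004 -0.002  0.003] max 0.03
tip [288.75389017 187.81659853] [110.03112134 182.53278825] [265.32175634 219.14735931] [602.57405072 353.17887449]
mouth [294.52684161 185.64182179] [156.21473285 165.1345743 ] [264.87242709 209.82036002] [598.97941672 278.56288017]
root [274.27427642 192.69617061] [ -5.80578861 221.56936492] [266.34240663 241.9058367 ] [610.73925301 535.24669362]
```

View pics/g1.png

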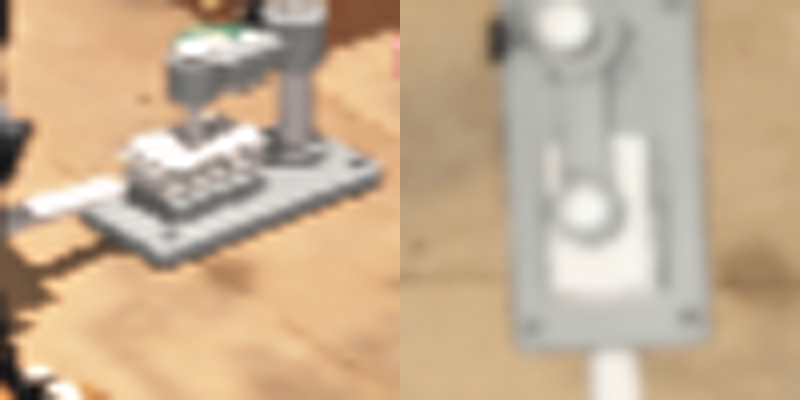

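In the top crop the blade tip is at (614,349), against a predicted centreline of x≈602.6, and the plate is centred near x=601. So the blade sits about 5 mm too far to -y. In the scene its height matches. I'll measure it numerically before correcting.

```bash
python3 - <<'E'
from m import *
t=snap("top");t={k:np.array(v) for k,v in t.items() if k in("pixels","mtx","R","t")}
yaw=np.radians(4.4);ax=np.array([np.cos(yaw),np.sin(yaw)]);ay=np.array([-ax[1],ax[0]]);O=np.array([.592,.0268])
for a,p in blobs(t,lambda im:im.min(2)>205,255,216,280,245,5):
    q=np.array([onz(t,*x,.045)[:2] for x in p]);c=q.mean(0);r=q-O;print("blade",a,(r@ax).min(),(r@ax).max(),(r@ay).mean(),np.ptp(r@ay))
    X=r@ax;f=np.polyfit(X,r@ay,1);print("slope rad",f[0],"y at tip",np.polyval(f,X.max()))
for a,p in blobs(t,lambda im:im.min(2)>205,255,203,276,213,5):
    q=np.array([onz(t,*x,.053)[:2] for x in p]);r=q-O;print("plate",a,(r@ax).min(),(r@ay).min(),(r@ay).max(),(r@ay).mean())
E
```

```text
blade 71.75 -0.11729234176969863 -0.05895819679363034 -0.0033706333496285466 0.019380499093269193
slope rad -0.011018183918969623 y at tip -0.0036886772181217004
plate 86.1875 -0.03232645296251318 -0.024079506609005135 0.021987610870715157 -0.002411467339374814
```

Emit:
{"api": "carry_out", "payload": {"plan": "0.1 -0.05 0.02 0 0 0;0.15 0 0 0 0 0;0.15 0 0 0 0 0;0.15 0 0 0 0 0;0.15 0 0 0 0 0;0 0 0 0 0 0;0 0 0 0 0 0;0 0 0 0 0 0"}}

```text
time_s: 20.08
eef_pos: [0.448, 0.0175, 0.0059]
eef_rot: [-0.0, 0.999, 0.038, -0.0]
wrist_force: [-0.0, 0.2, -0.8]
opening: 0.175
grasp_force: 58.7
```

Emit:
{"api": "carry_out", "payload": {"plan": "0.08 0 0 0 0 0;0.08 0 0 0 0 0;0.08 0 0 0 0 0;0.06 0 0 0 0 0;0 0 0 0 0 0;0 0 0 0 0 0;0 0 0 0 0 0;0 0 0 0 0 0"}}

```text
time_s: 20.75
eef_pos: [0.46, 0.0183, 0.006]
eef_rot: [-0.0, 0.999, 0.038, -0.0]
wrist_force: [-0.5, -0.5, -1.5]
opening: 0.17
grasp_force: 58.7
```

```bash
python3 - <<'E'
from h import *
fs=[]
for i in range(4):
    snap("scene");o=ctrl.get_obs();fs.append(np.r_[o["wrist_force"],o["torque"]])
print(np.mean(fs,0).round(2),np.std(fs,0).round(2),o["eef_pos"].round(4) if hasattr(o["eef_pos"],"round") else o["eef_pos"])
E
```

```text
[-0.03 -0.1  -0.99  0.    0.04 -0.02] [0.16 0.24 0.38 0.02 0.03 0.03] [0.4601 0.0183 0.0061]
```

Emit:
{"api": "carry_out", "payload": {"plan": "0.05 0 0 0 0 0;0.05 0 0 0 0 0;0.05 0 0 0 0 0;0.05 0 0 0 0 0;0 0 0 0 0 0;0 0 0 0 0 0;0 0 0 0 0 0;0 0 0 0 0 0"}}

```text
time_s: 21.62
eef_pos: [0.4682, 0.0189, 0.0061]
eef_rot: [-0.0, 0.999, 0.038, -0.0]
wrist_force: [0.3, -0.4, -1.8]
opening: 0.176
grasp_force: 58.6
```

Emit:
{"api": "carry_out", "payload": {"plan": "0.05 0 0 0 0 0;0.05 0 0 0 0 0;0.05 0 0 0 0 0;0.05 0 0 0 0 0;0 0 0 0 0 0;0 0 0 0 0 0;0 0 0 0 0 0;0 0 0 0 0 0"}}

```text
time_s: 22.28
eef_pos: [0.4761, 0.0196, 0.006]
eef_rot: [-0.0, 0.999, 0.038, -0.0]
wrist_force: [1.3, -0.5, -4.0]
opening: 0.171
grasp_force: 58.4
```

Emit:
{"api": "carry_out", "payload": {"plan": "0.05 0 0 0 0 0;0.05 0 0 0 0 0;0.05 0 0 0 0 0;0.05 0 0 0 0 0;0 0 0 0 0 0;0 0 0 0 0 0;0 0 0 0 0 0;0 0 0 0 0 0"}}

```text
time_s: 22.95
eef_pos: [0.4842, 0.0202, 0.006]
eef_rot: [-0.0, 0.999, 0.038, 0.0]
wrist_force: [-0.7, 1.6, -5.7]
opening: 0.175
grasp_force: 58.4
```

```bash
cat > f.py <<'E'
from h import *
fs=[]
for i in range(4):
    snap("scene");o=ctrl.get_obs();fs.append(np.r_[o["wrist_force"],o["torque"]])
print(np.mean(fs,0).round(2),np.std(fs,0).round(2),np.round(o["eef_pos"],4),np.round(o["eef_rot"],4),o["time_s"])
E
python3 f.py
```

```text
[-0.47  0.21 -5.48  0.04  0.47  0.03] [0.32 0.15 0.3  0.04 0.02 0.02] [0.4843 0.0201 0.0061] [-0.000e+00  9.993e-01  3.840e-02  1.000e-04] 23.15
```

Emit:
{"api": "carry_out", "payload": {"plan": "0.05 0 0 0 0 0;0.05 0 0 0 0 0;0.05 0 0 0 0 0;0.05 0 0 0 0 0;0.05 0 0 0 0 0;0 0 0 0 0 0;0 0 0 0 0 0;0 0 0 0 0 0"}}

```text
time_s: 23.82
eef_pos: [0.4943, 0.021, 0.006]
eef_rot: [-0.0, 0.999, 0.038, 0.0]
wrist_force: [-2.2, 0.3, -5.7]
opening: 0.175
grasp_force: 58.4
```

```bash
python3 f.py
```

```text
[-1.71  0.41 -6.61  0.03  0.65  0.  ] [0.48 0.41 0.21 0.02 0.03 0.01] [0.4943 0.0209 0.0061] [-0.000e+00  9.993e-01  3.840e-02  2.000e-04] 24.0167
```

Emit:
{"api": "carry_out", "payload": {"plan": "0.02 0 0 0 0 0;0 0 0 0 0 0;0 0 0 0 0 0;0 0 0 0 0 0;0 0 0 0 0 0;0 0 0 0 0 0;0 0 0 0 0 0;0 0 0 0 0 0"}}

```text
time_s: 24.68
eef_pos: [0.4948, 0.021, 0.006]
eef_rot: [-0.0, 0.999, 0.038, -0.0]
wrist_force: [-4.2, -0.5, -5.9]
opening: 0.173
grasp_force: 58.5
```

Emit:
{"api": "carry_out", "payload": {"plan": "0 0 0 0 0 0;0 0 0 0 0 0;0 0 0 0 0 0;0 0 0 0 0 0;0 0 0 0 0 0;0 0 0 0 0 0;0 0 0 0 0 0;0 0 0 0 0 0"}}

```text
time_s: 25.35
eef_pos: [0.4949, 0.021, 0.0061]
eef_rot: [-0.0, 0.999, 0.038, 0.0]
wrist_force: [-3.7, 0.4, -6.4]
opening: 0.175
grasp_force: 58.5
```

```bash
python3 f.py; python3 -c "
from bench import ctrl
print(ctrl.hand_in())"
```

```text
[-4.23  0.31 -6.4   0.    1.06  0.04] [0.6  0.3  0.25 0.02 0.01 0.04] [0.4949 0.021  0.0061] [-0.      0.9993  0.0384 -0.    ] 25.55
the job is handed in; nothing more can be done
None
```

The job is handed in: the round, square and bar keys were pressed in that order, and the blade is held still in the gap with the upper plate lifted an estimated 1.5–2.3 mm (from contact depth and force) at about 4 N drag; no pass/fail result was returned.

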